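# Lift the eyelet-die cassette out of its dock

### The arm

A 7-joint arm with a two-finger parallel gripper is mounted at the origin on the work surface. World frame = base frame: x ahead of the robot, y to its left, z up, the work surface at z = 0. Lengths are in m, angles in rad, forces in N, time in s.
With the tool pointing down it reaches from about 0.425 to 0.875 m from the base axis. Payload 4.7 kg.
Tool frame: the origin (TCP) lies between the finger pads, 19 mm behind the fingertips; this is the grasp point; z points along the fingers, y is the line along which they close (so a half turn about z gives the same grasp; the last joint's range is limited). The gripper opens to 87 mm and grips with 3 to 60 N. Pads are 19 mm wide; open, the fingers measure 117 mm over their backs; the gripper's body (75 mm by 190 mm) begins 51 mm behind the grasp point.
Start: joints at [-1.156, 0.321, -0.07, 1.45, 0.023, 1.371, -0.057], TCP at [0.254, 0.598, 0.241] pointing down, gripper open.
Joint ranges: [-2.86, 2.86], [-0.3, 2.09], [-1.38, 1.24], [0.06, 2.45], [-1.56, 4.7], [0.09, 2.05], [-2.69, 2.69]. Speed limits (rad/s): [2.57, 2.57, 3.14, 3.14, 3.14, 3.14, 3.14].

### API

Orientations are given as a rotation vector (axis times angle).
In Python, from bench import monitor, cams, workorder gives the robot as it stands.
- The arm moves only by the tool move_arm, never from a script. Its arguments are lists of equal length, an entry for each row: "slide": the shift along the tool's x, y, z in cm, a list of three; "roll": the turn about the tool's z in rad. In form: {"slide": [[dx, dy, dz], ...], "roll": [roll, ...]}. A call has 1 to 20 rows; each row is the pose to reach, as a shift and turn from the pose commanded when the call began, along the tool's axes at that moment; what a row does not reach only later rows make up. A row lasts 1/10 s, in which the tool goes at most 50 mm and 8.59 degrees, less where a joint would pass 70% of its speed; a pose out of reach is approached as far as the arm can. A call with a gripper value outside its range is refused whole. "gripper" is the finger opening in cm, from 0 to 8.7, set as the call begins (left out, the last holds). The fingers move at their own pace and stop on an object; "squeeze" is the grip in N (left out, the last holds). Time passes only in rows, so rows that repeat a pose let the fingers close. It gives the time, the measured TCP pose, the force, the opening and the grip force at its end, in the units of the state.
- monitor.get_state(): the state, without advancing time (a new reading comes with each control period).
- cams.get_image(name): name is "side" or "top"; returns the picture (420x560x3 uint8, red, green, blue); there is no depth.
- cams.get_calibration(name): a dict with "mtx" (3x3 intrinsics, pixels), "dist_coeffs" ([k1, k2, p1, p2, k3] as OpenCV has them; the pictures are not rectified), "R" (3x3) and "t" (3): a world point X has camera coordinates R X + t. Camera axes: x right, y down, z forward; pixel columns grow to the right and rows downward; lengths in m; the calibration is good to about 2 mm. A picture is of the moment at which its call begins. get_calibration takes no time and is no camera call.
- workorder.close_job(): hands the job in; it is judged then, once.
The state is a dict: "time": time; "joint_positions": joint angles; "qd": joint speeds; "joint_torque": joint torques, N m; "position": TCP position; "tool_rot": TCP orientation; "ft_force": force on the tool from outside, world axes, zero at the start; "torque": the same for the moment, N m; "grip_width": opening from 0.0 (shut) to 1.0 (fully open); "grip_force": force on a finger pad.
Only numpy, scipy, OpenCV 4.12 (cv2) and the standard library are available. Lean on these libraries where they do the work, as an engineer would, in place of code of your own. Each camera call takes 0.05 s, during which the arm holds its last target. There are 200 camera calls.

### The job

On the shoe-repair bench, first swing the yellow keeper bar of the blue die cassette down until it clicks shut over the three dies. Then pinch the two orange side catches together between the fingers to unlatch the cassette and lift it out of the grey dock, level and with its dies still inside. Finish while holding it still by the pinched catches, its underside at least 15 cm above the bench; leave the sneaker, polish tin, glue bottle and brush alone.

Things in the scene. Friction and masses are not known exactly. Their poses are not given: they have to be found in the camera images.
- dock: Grey cradle fixed to the bench, base plate 204 x 110 x 10 mm; end stops and side guides (tops 36 mm above the bench) hold the cassette with about 1.2 mm of play. Origin: centre of its underside, on the bench; x along the length, z up. A steel ledge on each long side (y = +-28 to +-40 mm, x = +-22 mm, top 36 mm above the bench) locks the catches down.
- cassette: Blue block 160 (x) x 44 (y) x 40 (z) mm, about 0.5 kg with its dies, seated in the dock with its axes along the dock's. Origin: centre of its underside, 10 mm above the bench when seated. Locked until both orange catches are pressed in, then lifts straight up. A post 8 x 16 mm at x = -74 mm, top at z = 74 mm, carries the sprung detent nose (tip at x = -57, z = 68 mm).
- keeper_hinge (a point): Hinge axis of the keeper bar, a fixed point of the cassette at x = +62, y = 0, z = 62 mm in its frame. The axis is the cassette's y axis.
- keeper (a joint): Angle of the keeper bar, rad: 0 = shut, lying level over the dies and pointing to the cassette's -x; it grows as the free end swings up, to 1.5 (nearly upright). Friction holds it where it is left. The last 0.1 rad passes the sprung detent: a push of about 3 to 8 N down on the bar near its red patch, until it stops at 0; it then stays shut by itself.
- keeper_tip (a point): Centre of the round free end of the keeper bar, 118 mm from the hinge axis. The bar is yellow, 12 mm wide and 8 mm thick, centred on the line hinge to tip, with a red patch on its upper face 75 to 101 mm from the hinge. When shut its top is 66 mm above the cassette's origin.
- grip_mid (a point): Point of the cassette midway between the two catch paddles (x = 0, y = 0, z = 64 mm in its frame): a good place for the TCP with the fingers closing along the cassette's y. The cassette's top is 24 mm below it, so fingertips may reach at most about 22 mm below it. An unshut keeper bar is in the way of the gripper here.
- catch_left (a joint): Travel of the catch on the cassette's +y side, m: 0 = sprung out (locked), grows inward to a stop at 0.007; freed from the ledge at about 0.004 to 0.005. Spring 2 N at first, 7 N fully in.
- catch_right (a joint): The same for the catch on the -y side.
- pad_left (a point): Middle of the ribbed outer face of the +y catch's orange paddle, 64 mm above the cassette's origin. The paddle is 24 mm long (x), 6 mm thick and reaches from 40 to 78 mm above the cassette's origin. Outer faces of the two paddles: 54 mm apart at rest, 40 mm when both are fully pressed. They can be squeezed with 20 to 30 N.
- pad_right (a point): The same for the -y catch.
- die0: Loose brass eyelet-setting die, 18 mm diameter, 32 mm tall, 50 g, standing in a round pocket 16 mm deep at x = -34 mm in the cassette, tops 56 mm above the cassette's origin. Origin: centre of its underside, 24 mm above the cassette's origin.
- die1: Loose steel eyelet-setting die, 18 mm diameter, 32 mm tall, 50 g, standing in a round pocket 16 mm deep at x = 0 mm in the cassette, tops 56 mm above the cassette's origin. Origin: centre of its underside, 24 mm above the cassette's origin.
- die2: Loose copper eyelet-setting die, 18 mm diameter, 32 mm tall, 50 g, standing in a round pocket 16 mm deep at x = 34 mm in the cassette, tops 56 mm above the cassette's origin. Origin: centre of its underside, 24 mm above the cassette's origin.
- sneaker: Bystander: white sneaker 250 x 82 mm, about 92 mm high, toe to its +x. Origin: centre of its underside.
- polish_tin: Bystander: red-lidded tin, 74 mm diameter, 28 mm high. Origin: centre of its underside.
- glue_bottle: Bystander: blue bottle, 48 mm diameter, 115 mm high. Origin: centre of its underside.
- shoe_brush: Bystander: long-handled brush lying on the bench beyond the dock. Origin: underside of its middle.

How it is judged:
On the way, in this order (a step that is already met when the one before it is completed fails the run):
1. the keeper bar is shut in its detent while the cassette still sits in the dock (value of joint keeper below 0.05 rad and z of cassette in the frame of dock below 0.014 m), for 0.2 s.
2. with the bar shut, both catches are pinched and the cassette is lifted clear of the dock (value of joint keeper below 0.05 rad and value of joint each of catch_left, catch_right above 0.004 m and z of cassette in the frame of dock above 0.05 m), for 0.1 s.
At the end, for the whole second after the job is handed in: The cassette hangs still from the fingers with both catches pressed in at least 4 mm, underside at least 140 mm above the bench, tilted less than 0.2 rad, clear of the dock, the keeper bar shut (under 0.05 rad) and the three dies in their pockets (z of cassette in the frame of dock above 0.14 m and value of joint keeper below 0.05 rad and value of joint each of catch_left, catch_right above 0.004 m and angle between cassette's own z axis and vertical below 0.2 rad and linear speed of cassette below 0.03 m/s and angular speed of cassette below 0.2 rad/s and contact force between cassette and the fingers above 4 N and contact force between cassette and dock below 0.1 N and z of die0 in the frame of cassette between 0.018 and 0.034 m and z of die1 in the frame of cassette between 0.018 and 0.034 m and z of die2 in the frame of cassette between 0.018 and 0.034 m); the arm keeps its last pose, push and grip.
It fails at once if the sneaker is moved more than 20 mm (distance of sneaker from where it was at the start of the episode above 0.02 m).
It fails at once if the polish tin is moved more than 20 mm (distance of polish_tin from where it was at the start of the episode above 0.02 m).
It fails at once if the glue bottle is moved more than 20 mm (distance of glue_bottle from where it was at the start of the episode above 0.02 m).
It fails at once if the shoe brush is moved more than 20 mm (distance of shoe_brush from where it was at the start of the episode above 0.02 m).
It also fails if it takes over 48 s, if anything falls off the work surface, if the arm or the gripper's body presses on something with over 40 N, if the wrist force passes 120 N, or if a joint passes its speed limit or range.

## Working session

There is one attempt and no reset: what is moved stays moved. The work goes in short steps, Python scripts to look and compute and a tool call to move; the robot and the scene stay as the last step left them, time stands still between calls to the robot, and variables do not carry over. Pictures are saved under pics/ and viewed, at most 10 in all, crops included, and the job is handed in when it is done.

Besides the shell and the picture viewer there is one more tool, called after ">>>" as name([rows], argument=value, ...), one row to a line, values as JSON. move_arm: Moves the arm, as the interface text tells. Its arguments: {"type":"object","properties":{"slide":{"type":"array","items":{"type":"array","items":{"type":"number"}}},"roll":{"type":"array","items":{"type":"number"}},"gripper":{"type":"number"},"squeeze":{"type":"number"}},"required":["slide","roll"]}

```bash
mkdir -p pics
python3 - <<'E'
from bench import monitor,cams
import cv2,numpy as np
s=monitor.get_state();print(s['time'],s['position'],s['tool_rot'],s['grip_width'])
for n in('side','top'):
    im=cams.get_image(n);cv2.imwrite(f'pics/{n}0.png',im[...,::-1])
    c=cams.get_calibration(n);print(n,c)
E
```

```text
0.0 [0.25343077 0.59800151 0.24015687] [-6.25212701e-01 -3.07844842e+00  2.94401862e-03] 1.000842670549256
side {'mtx': array([[424.95136048,   0.        , 276.81141216],
       [  0.        , 424.95136048, 209.14243115],
       [  0.        ,   0.        ,   1.        ]]), 'dist_coeffs': array([-0.05766414,  0.        ,  0.        ,  0.        ,  0.        ]), 'R': array([[ 0.80764894, -0.58914727, -0.02467168],
       [-0.3054691 , -0.38223938, -0.87211334],
       [ 0.50437271,  0.71189785, -0.48868152]]), 't': array([-0.419909  ,  0.2863526 ,  0.54903553])}
top {'mtx': array([[436.94619512,   0.        , 275.98999071],
       [  0.        , 436.94619512, 203.22958655],
       [  0.        ,   0.        ,   1.        ]]), 'dist_coeffs': array([-0.0801152,  0.       ,  0.       ,  0.       ,  0.       ]), 'R': array([[-6.54358759e-03, -9.99978537e-01,  3.25778364e-04],
       [-9.82442393e-01,  6.36809071e-03, -1.86457481e-01],
       [ 1.86451405e-01, -1.54015933e-03, -9.82462977e-01]]), 't': array([0.07206552, 0.57017572, 0.91273299])}
```

View pics/side0.png

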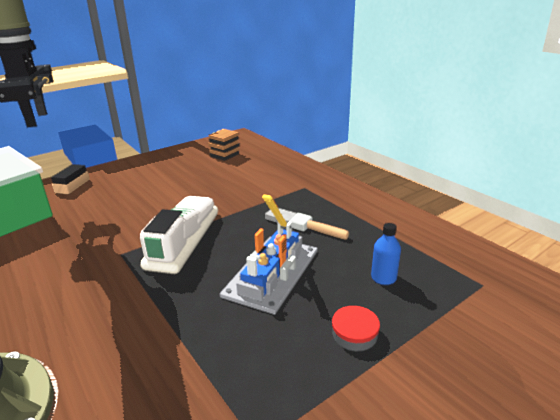

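View pics/top0.png

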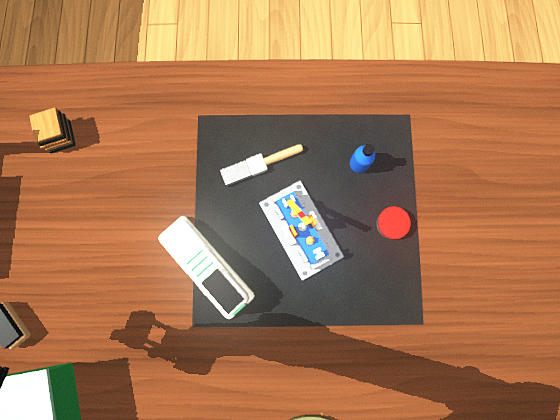

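The side picture shows the cassette at about (268,265), with the yellow bar raised from about (283,228) to (267,197). In the top picture the dock is at about (301,230), the hinge end is the far one (290,200), and the sneaker is to the left. I'll zoom in on both views and measure.

```bash
cat > h.py <<'E'
import cv2,numpy as np
from bench import cams
C={n:cams.get_calibration(n) for n in('side','top')}
def ray(n,p):
    c=C[n];u=cv2.undistortPoints(np.array([[p]],float),c['mtx'],c['dist_coeffs'])[0,0]
    return -c['R'].T@c['t'],c['R'].T@np.r_[u,1]
def onz(n,p,z):
    o,d=ray(n,p);return o+d*(z-o[2])/d[2]
def tri(ps,pt):
    o1,d1=ray('side',ps);o2,d2=ray('top',pt)
    k=np.linalg.lstsq(np.c_[d1,-d2],o2-o1,rcond=None)[0]
    a,b=o1+k[0]*d1,o2+k[1]*d2;return (a+b)/2,np.linalg.norm(a-b)
def proj(n,X):
    c=C[n];return cv2.projectPoints(np.array(X,float).reshape(-1,1,3),cv2.Rodrigues(c['R'])[0],c['t'],c['mtx'],c['dist_coeffs'])[0][:,0]
def blobs(n,im,h0,h1,box,smin=150,vmin=80,amin=4):
    h=cv2.cvtColor(im,cv2.COLOR_RGB2HSV);m=cv2.inRange(h,(h0,smin,vmin),(h1,255,255))
    x0,x1,y0,y1=box;k=np.zeros_like(m);k[y0:y1,x0:x1]=m[y0:y1,x0:x1]
    N,L,st,ce=cv2.connectedComponentsWithStats(k)
    return [(ce[i].round(1),st[i].tolist()) for i in range(1,N) if st[i][4]>=amin]
E
python3 - <<'E'
from h import *
B={'side':(215,325,185,310),'top':(255,350,175,285)}
for n in B:
    im=cv2.imread(f'pics/{n}0.png')[...,::-1].copy();b=B[n]
    for nm,a in(('orange',(4,15)),('yellow',(21,32)),('red',(0,3))):
        print(n,nm,blobs(n,im,*a,b))
    cv2.imwrite(f'pics/{n}z.png',cv2.resize(im[b[2]:b[3],b[0]:b[1],::-1],None,fx=5,fy=5,interpolation=cv2.INTER_CUBIC)[:600])
    # grey plate
    h=cv2.cvtColor(im,cv2.COLOR_RGB2HSV);m=cv2.inRange(h,(0,0,110),(180,60,255))
E
```

```text
side orange [(array([258.9, 240.6]), [255, 228, 9, 24, 159]), (array([282. , 249.6]), [275, 235, 11, 32, 175])]
side yellow [(array([274.2, 209.3]), [262, 195, 24, 31, 216]), (array([258.3, 232. ]), [256, 230, 6, 5, 7]), (array([280.8, 238.6]), [280, 237, 3, 4, 5])]
side red []
top orange [(array([309.8, 215.8]), [309, 215, 3, 3, 5]), (array([312.3, 224.2]), [311, 222, 4, 5, 6]), (array([291. , 231.5]), [290, 230, 3, 4, 6]), (array([294.8, 235.7]), [293, 234, 5, 4, 6])]
top yellow [(array([294.2, 206.1]), [288, 200, 13, 16, 32]), (array([292.2, 207.4]), [290, 206, 5, 4, 8]), (array([302., 218.]), [301, 217, 3, 3, 4]), (array([312.2, 220.4]), [308, 217, 8, 8, 25]), (array([291.5, 226.7]), [290, 226, 4, 3, 6]), (array([295.2, 232.5]), [294, 230, 3, 6, 6])]
top red [(array([302.1, 213.9]), [301, 212, 3, 5, 7])]
```

View pics/sidez.png

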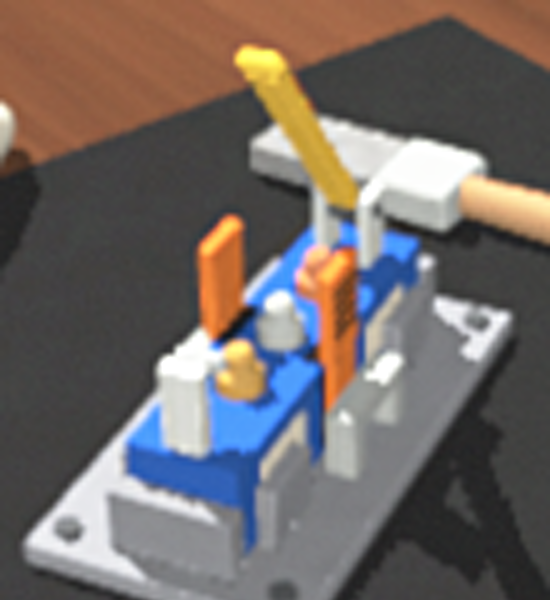

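View pics/topz.png

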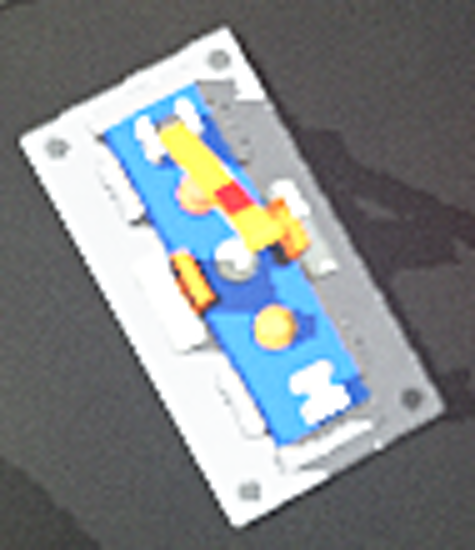

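The crops show the four dock screws, in top-crop pixels, at (219,60), (57,148), (412,398) and (250,491). The bar tip is at side crop (260,62) and top crop (262,232). The hinge is at about (350,200) in the side crop and (172,130) in the top crop. The paddle tops and die tops are visible too.

Run:
```python
from h import *
from bench import monitor
T=lambda x,y:(x/5+255-.4,y/5+175-.4); S=lambda x,y:(x/5+215-.4,y/5+185-.4)
P=[onz('top',T(*p),.01) for p in((219,60),(57,148),(412,398),(250,491))]
c=np.mean(P,0);ax=(P[0]+P[1]-P[2]-P[3])[:2];yaw=np.arctan2(ax[1],ax[0])
print('screws',np.round(P,4).tolist(),'c',c,'yaw',yaw,np.linalg.norm(ax)/2)
Ss=[onz('side',S(*p),.01) for p in((478,320),(68,528))];print('side screws (far -y, near +y)',np.round(Ss,4).tolist())
for nm,s,t in(('tip',(260,62),(262,232)),('hinge',(350,200),(172,130)),('post',(190,358),(318,393)),('die0',(240,350),(276,325)),('die1',(280,300),(235,258)),('padL',(228,222),(190,278)),('padR',(340,258),(292,228))):
    print(nm,*tri(S(*s),T(*t)))
R=np.array([[np.cos(yaw),-np.sin(yaw),0],[np.sin(yaw),np.cos(yaw),0],[0,0,1]])
W=lambda x,y,z:R@[x,y,z+.01]+[c[0],c[1],0]
for nm,q in(('hinge',(.062,0,.062)),('postTop',(-.074,0,.074)),('die0',(-.034,0,.056)),('die1',(0,0,.056)),('padLtop',(0,.024,.078)),('padRtop',(0,-.024,.078))):
    w=W(*q);a=proj('top',w)[0];b=proj('side',w)[0]
    print(nm,w.round(4),'T',((a-[255,175]+.4)*5).round(),'S',((b-[215,185]+.4)*5).round())
s=monitor.get_state();Rt=cv2.Rodrigues(s['tool_rot'])[0];print(Rt.round(3))
```

```text
screws [[0.618, 0.0158, 0.01], [0.5768, 0.0914, 0.01], [0.4603, -0.0694, 0.01], [0.4191, 0.0049, 0.01]] c [0.51855467 0.01068512 0.01      ] yaw 0.49838998040469656 0.17952940631123146
side screws (far -y, near +y) [[0.6194, 0.0197, 0.01], [0.4191, 0.0098, 0.01]]
tip [0.51213991 0.00966697 0.16907055] 0.002944097645265836
hinge [0.57140801 0.04054305 0.07602484] 0.001299109545593759
post [ 0.45736393 -0.01938518  0.08458791] 0.00027278652905566084
die0 [ 0.48798684 -0.0037373   0.06578558] 0.00048694285031061806
die1 [0.51738396 0.01331867 0.06593271] 1.2056101869417357e-05
padL [0.50689226 0.03315497 0.09390948] 0.003626453615190236
padR [ 0.52726441 -0.00984997  0.09201647] 0.0019029664380467808
hinge [0.573  0.0403 0.072 ] T [171. 129.] S [355. 207.]
postTop [ 0.4536 -0.0247  0.084 ] T [331. 402.] S [190. 371.]
die0 [ 0.4887 -0.0056  0.066 ] T [280. 324.] S [245. 351.]
die1 [0.5186 0.0107 0.066 ] T [241. 255.] S [287. 302.]
padLtop [0.5071 0.0318 0.088 ] T [195. 275.] S [226. 238.]
padRtop [ 0.53   -0.0104  0.088 ] T [293. 221.] S [345. 266.]
[[-0.921  0.39  -0.001]
 [ 0.39   0.921 -0.002]
 [-0.    -0.002 -1.   ]]
```

```bash
cat >> h.py <<'E'
from bench import monitor
O=np.array([.5178,.012,0]);YAW=.505
def go(pts,roll=True):
    """pts: cassette-frame seated (mm, x,y) and world TCP z (mm) -> slide cm"""
    s=monitor.get_state();Rt=cv2.Rodrigues(np.array(s['tool_rot']))[0]
    c,q=np.cos(YAW),np.sin(YAW)
    for x,y,z in pts:
        w=O+[(c*x-q*y)/1e3,(q*x+c*y)/1e3,z/1e3]
        print((x,y,z),w.round(4),'slide cm',(Rt.T@(w-s['position'])*100).round(2))
    d=YAW+np.pi/2-np.arctan2(Rt[1,1],Rt[0,1]);d=(d+np.pi)%(2*np.pi)-np.pi
    print('roll',-d,'or',-d+np.pi*np.sign(d),'F',s['ft_force'].round(2),'t',s['time'],s['position'].round(4))
def arc(th,r=95):
    return [(62-r*np.cos(t)+4*np.sin(t)+9.5,0,62+r*np.sin(t)+4*np.cos(t)+29) for t in th]
E
python3 -c "
from h import *
go([(27.5,0,240),(27.5,0,180)])"
```

```text
(27.5, 0, 240) [0.5419 0.0253 0.24  ] slide cm [-48.9  -41.48   0.1 ]
(27.5, 0, 180) [0.5419 0.0253 0.18  ] slide cm [-48.9  -41.47   6.1 ]
roll -0.9057821780987059 or 2.2358104754910872 F [ 0.4  -0.19  0.15] t 0.1 [0.2535 0.598  0.2403]
```

>>> move_arm([
  [-3,-2.5,0],
  [-6,-5,0],
  [-9,-7.6,0],
  [-12,-10.2,0],
  [-15,-12.7,0],
  [-18,-15.3,0],
  [-21,-17.8,0],
  [-24,-20.4,0],
  [-27,-22.9,0],
  [-30,-25.4,0],
  [-33,-28,0],
  [-36,-30.5,0],
  [-39,-33.1,0],
  [-42,-35.6,0],
  [-45,-38.2,0],
  [-47,-39.9,0],
  [-48.9,-41.5,0],
  [-48.9,-41.5,0],
  [-48.9,-41.5,0],
  [-48.9,-41.5,0],
], roll=[0.14,0.28,0.42,0.56,0.7,0.84,0.98,1.12,1.26,1.4,1.54,1.68,1.82,1.96,2.1,2.17,2.236,2.236,2.236,2.236], gripper=0, squeeze=25)

```text
time: 2.1
position: [0.5416, 0.0274, 0.2409]
tool_rot: [-3.04, -0.789, 0.001]
ft_force: [0.4, 0.6, -0.7]
grip_width: 0.003
grip_force: 0.0
```

```bash
python3 -c "
from h import *
for n in C: cv2.imwrite(f'pics/{n}1.png',cams.get_image(n)[...,::-1])
a=cv2.imread('pics/side1.png')[100:310,180:380];b=cv2.imread('pics/top1.png')[100:310,200:400]
cv2.imwrite('pics/m1.png',cv2.resize(np.hstack([a,b]),None,fx=2,fy=2))
print(monitor.get_state()['grip_width'])
go([(27.5,0,185)]+arc(np.r_[1.1:-.01:-.1,0]))"
```

```text
0.004801059051581709
(27.5, 0, 185) [0.5419 0.0253 0.185 ] slide cm [-0.08  0.19  5.61]
(np.float64(31.973197904815894), 0, np.float64(177.47908369153868)) [0.5458 0.0275 0.1775] slide cm [0.37 0.19 6.36]
(np.float64(23.537164881758308), 0, np.float64(173.1009527802227)) [0.5384 0.0234 0.1731] slide cm [-0.47  0.18  6.8 ]
(np.float64(15.580360652796806), 0, np.float64(167.90249628769357)) [0.5314 0.0195 0.1679] slide cm [-1.27  0.18  7.32]
(np.float64(8.182286975617364), 0, np.float64(161.93565547284334)) [0.525  0.016  0.1619] slide cm [-2.01  0.18  7.92]
(np.float64(1.4168629569243443), 0, np.float64(155.26004903671858)) [0.519  0.0127 0.1553] slide cm [-2.68  0.18  8.59]
(np.float64(-4.64831352283932), 0, np.float64(147.94237743216706)) [0.5137 0.0098 0.1479] slide cm [-3.29  0.18  9.32]
(np.float64(-9.952641225168623), 0, np.float64(140.05575641496074)) [0.5091 0.0072 0.1401] slide cm [-3.82  0.18 10.11]
(np.float64(-14.443121061039513), 0, np.float64(131.6789864953333)) [0.5052 0.005  0.1317] slide cm [-4.27  0.18 10.94]
(np.float64(-18.07488564028724), 0, np.float64(122.89576558932963)) [0.502  0.0033 0.1229] slide cm [-4.63  0.18 11.82]
(np.float64(-20.81164757173772), 0, np.float64(113.79385273689572)) [0.4996 0.0019 0.1138] slide cm [-4.91  0.18 12.73]
(np.float64(-22.62606203482514), 0, np.float64(104.4641912425607)) [0.498  0.0011 0.1045] slide cm [-5.09  0.18 13.67]
(np.float64(-23.5), 0, np.float64(94.99999999999991)) [0.4972 0.0006 0.095 ] slide cm [-5.18  0.18 14.61]
(np.float64(-23.5), 0, np.float64(95.0)) [0.4972 0.0006 0.095 ] slide cm [-5.18  0.18 14.61]
roll -3.1387862700659106 or 0.0028063835238825163 F [-0.11 -0.74  0.35] t 2.2 [0.5417 0.0273 0.2411]
```

View pics/m1.png

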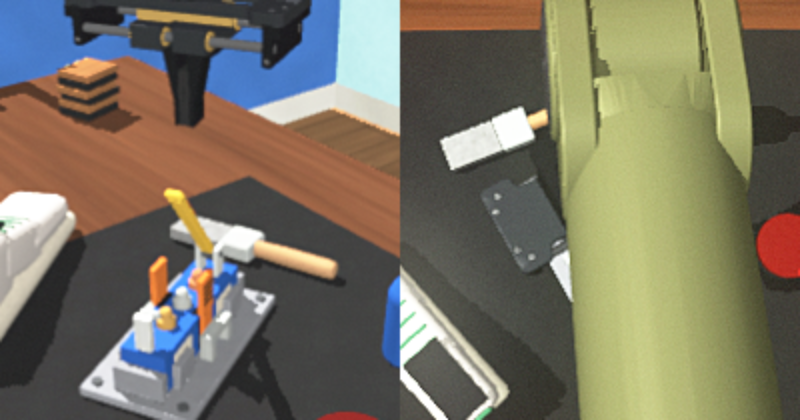

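The side picture shows the closed fingers clear above the raised bar, at about (188,125). In the top view the arm hides the cassette. I'll sweep the bar down along its arc.

>>> move_arm([
  [0,0.2,2],
  [0,0.2,4],
  [0.2,0.2,5.6],
  [0.4,0.2,6.4],
  [-0.5,0.2,6.8],
  [-1.3,0.2,7.3],
  [-2,0.2,7.9],
  [-2.7,0.2,8.6],
  [-3.3,0.2,9.3],
  [-3.8,0.2,10.1],
  [-4.3,0.2,10.9],
  [-4.6,0.2,11.8],
  [-4.9,0.2,12.7],
  [-5.1,0.2,13.4],
  [-5.1,0.2,13.4],
  [-5.1,0.2,13.4],
], roll=[0,0,0,0,0,0,0,0,0,0,0,0,0,0,0,0])

```text
time: 3.8
position: [0.4983, -0.0008, 0.1071]
tool_rot: [3.042, 0.785, -0.0]
ft_force: [-0.2, 0.1, 0.1]
grip_width: 0.005
grip_force: 0.0
```

```bash
python3 -c "
from h import *
im=cams.get_image('side');cv2.imwrite('pics/m2.png',cv2.resize(im[130:310,180:380,::-1],None,fx=3,fy=3))
go([(-23.5,0,95)])"
```

```text
(-23.5, 0, 95) [0.4972 0.0006 0.095 ] slide cm [-0.05 -0.19  1.24]
roll 3.141453518156215 or -0.00013913543357801927 F [0.6  0.46 0.27] t 3.85 [ 0.4986 -0.0008  0.1074]
```

View pics/m2.png

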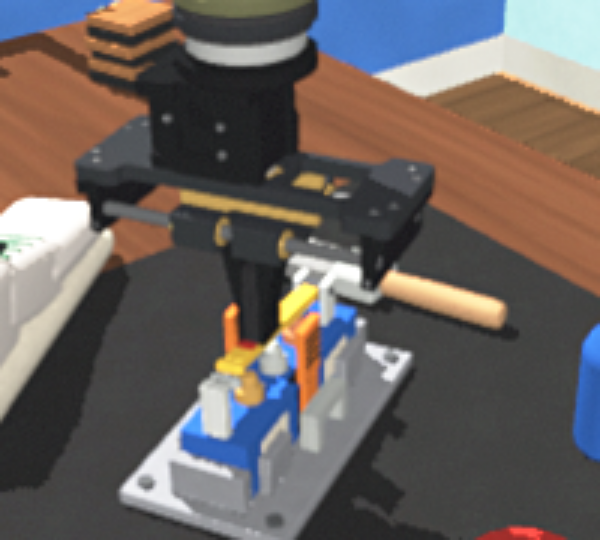

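The bar is nearly shut, with the finger on the red patch at about (250,345). Next I'll press it through the detent.

>>> move_arm([
  [0,-0.1,0.3],
  [0,-0.1,0.6],
  [0,-0.1,0.9],
  [0,-0.1,1.1],
  [0,-0.1,1.2],
  [0,-0.1,1.3],
  [0,-0.1,1.3],
], roll=[0,0,0,0,0,0,0])

```text
time: 4.55
position: [0.4978, 0.0002, 0.0948]
tool_rot: [-3.042, -0.785, 0.0]
ft_force: [-2.9, 0.6, 6.0]
grip_width: 0.008
grip_force: 2.9
```

>>> move_arm([
  [0,0,0.1],
  [0,0,0.1],
  [0,0,0.1],
], roll=[0,0,0])

```text
time: 4.85
position: [0.4978, 0.0001, 0.0945]
tool_rot: [-3.041, -0.784, 0.0]
ft_force: [-4.5, -1.1, 11.3]
grip_width: 0.003
grip_force: 5.6
```

The force rose to 11 N for 0.3 mm of travel, so the bar is against its stop. I'll rise and verify.

>>> move_arm([
  [0,0,-1],
  [0,0,-4],
  [0.8,0,-7],
  [1.6,0,-10],
  [2.4,0,-10.5],
  [2.4,0,-10.5],
  [2.4,0,-10.5],
  [2.4,0,-10.5],
], roll=[0,0,0,0,0,0,0,0])

```text
time: 5.65
position: [0.5176, 0.0113, 0.1967]
tool_rot: [-3.042, -0.784, 0.005]
ft_force: [-1.2, -0.7, -0.0]
grip_width: 0.011
grip_force: 0.0
```

```bash
python3 -c "
from h import *
im=cams.get_image('side');cv2.imwrite('pics/m3.png',cv2.resize(im[130:310,180:380,::-1],None,fx=3,fy=3))
B=(215,325,185,310)
print(blobs('s',im,4,15,B),blobs('s',im,21,32,B))
for z in(110,): go([(0,0,z),(0,0,74)])"
```

```text
[(array([258.8, 239.8]), [255, 228, 9, 23, 144]), (array([281.9, 249.9]), [277, 236, 9, 31, 176]), (array([266.6, 247.5]), [263, 244, 7, 8, 14])] [(array([271.6, 243.3]), [260, 227, 26, 32, 62]), (array([258.7, 231.7]), [256, 229, 6, 6, 11]), (array([273.5, 232.5]), [271, 230, 6, 6, 6]), (array([282. , 237.5]), [280, 235, 5, 6, 10])]
(0, 0, 110) [0.5178 0.012  0.11  ] slide cm [ 0.06 -0.05  8.69]
(0, 0, 74) [0.5178 0.012  0.074 ] slide cm [ 0.07 -0.04 12.29]
roll 3.141065105476838 or -0.0005275481129549675 F [0.01 0.27 0.91] t 5.7 [0.5177 0.0114 0.1969]
```

View pics/m3.png

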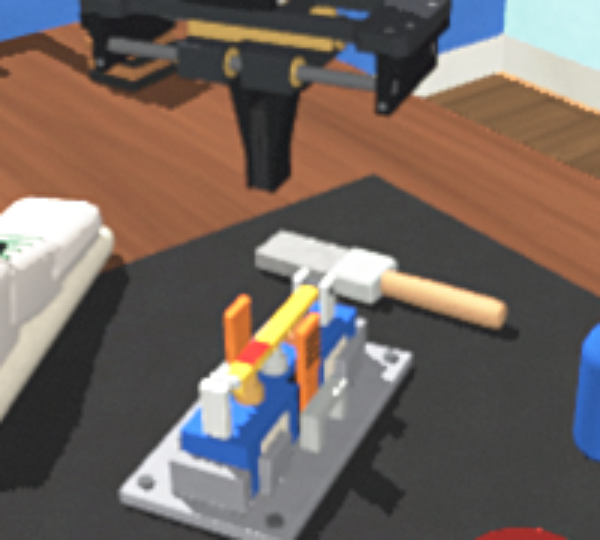

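The bar lies level under the post's detent nose at about (235,370), so it is shut. I'll open the gripper and descend to the grip.

>>> move_arm([
  [0,0,0],
  [0,0,0],
  [0,0,0],
  [0,0,1],
  [0,0,3],
  [0,0,5],
  [0,0,7],
  [0,0,9],
  [0,0,10.5],
  [0,0,11.5],
  [0,0,12.2],
  [0,0,12.2],
  [0,0,12.2],
], roll=[0,0,0,0,0,0,0,0,0,0,0,0,0], gripper=8.7)

```text
time: 7.0
position: [0.5192, 0.0117, 0.0766]
tool_rot: [3.042, 0.784, 0.001]
ft_force: [-0.5, -0.2, -0.4]
grip_width: 0.989
grip_force: 0.0
```

```bash
python3 -c "
from h import *
im=cams.get_image('side');cv2.imwrite('pics/m4.png',cv2.resize(im[150:310,180:350,::-1],None,fx=3.5,fy=3.5))
go([(0,0,74)])"
```

```text
(0, 0, 74) [0.5178 0.012  0.074 ] slide cm [-0.12 -0.1   0.29]
roll 3.1413213727503235 or -0.0002712808394695898 F [0.65 1.25 0.29] t 7.05 [0.5194 0.0117 0.0769]
```

View pics/m4.png

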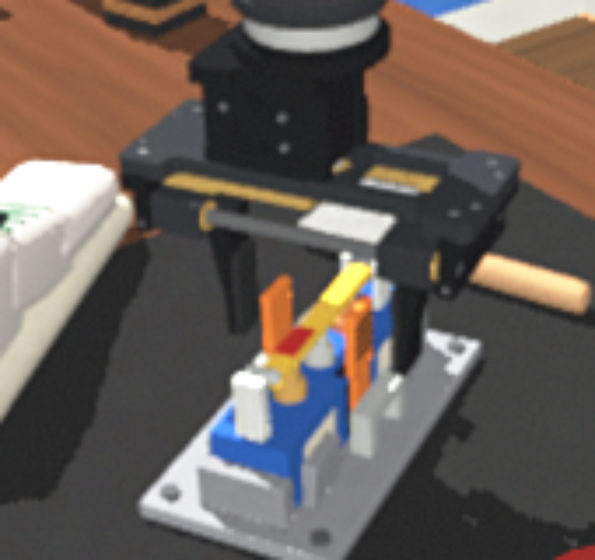

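The open fingers straddle both orange paddles and the bar is still shut. I'll close and squeeze.

>>> move_arm([
  [-0.1,0,0.1],
  [-0.1,0,0.2],
  [-0.1,0,0.2],
  [-0.1,0,0.2],
  [-0.1,0,0.2],
  [-0.1,0,0.2],
  [-0.1,0,0.2],
  [-0.1,0,0.2],
  [-0.1,0,0.2],
  [-0.1,0,0.2],
  [-0.1,0,0.2],
  [-0.1,0,0.2],
], roll=[0,0,0,0,0,0,0,0,0,0,0,0], gripper=3, squeeze=25)

```text
time: 8.25
position: [0.5176, 0.0123, 0.0747]
tool_rot: [-3.04, -0.785, 0.001]
ft_force: [-3.6, 3.1, 6.3]
grip_width: 0.438
grip_force: 25.0
```

>>> move_arm([
  [0,0,0],
  [0,0,-0.3],
  [0,0,-0.6],
  [0,0,-0.9],
  [0,0,-1.2],
  [0,0,-1.5],
  [0,0,-1.5],
  [0,0,-1.5],
], roll=[0,0,0,0,0,0,0,0])

```text
time: 9.05
position: [0.5172, 0.0117, 0.0893]
tool_rot: [-3.041, -0.785, 0.002]
ft_force: [-3.8, 3.9, -4.6]
grip_width: 0.437
grip_force: 25.0
```

```bash
python3 -c "
from h import *
im=cams.get_image('side');cv2.imwrite('pics/m5.png',cv2.resize(im[150:310,180:350,::-1],None,fx=3.5,fy=3.5))"
```

```text
(no output)
```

View pics/m5.png

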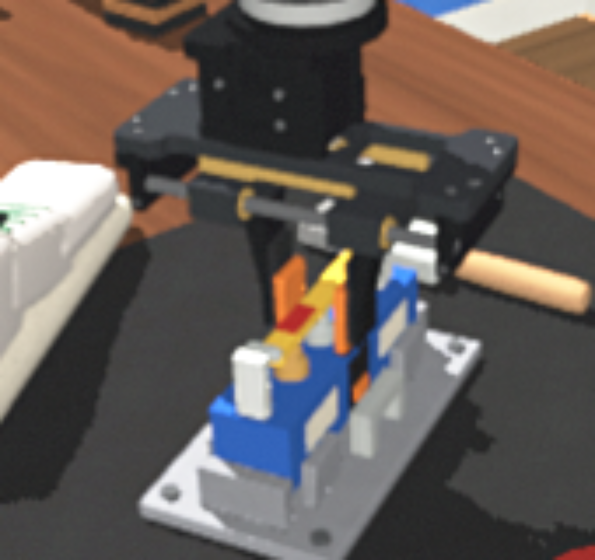

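The cassette has risen level with the catches pinched, and the wrist force of about -5 N matches its weight. I'll lift it to height.

>>> move_arm([
  [0,0,-0.4],
  [0,0,-1],
  [0,0,-2],
  [0,0,-3],
  [0,0,-4],
  [0,0,-5],
  [0,0,-6],
  [0,0,-7],
  [0,0,-8],
  [0,0,-9],
  [0,0,-10],
  [0,0,-11],
  [0,0,-12],
  [0,0,-13],
  [0,0,-13.7],
  [0,0,-14],
  [0,0,-14],
  [0,0,-14],
  [0,0,-14],
  [0,0,-14],
], roll=[0,0,0,0,0,0,0,0,0,0,0,0,0,0,0,0,0,0,0,0])

```text
time: 11.1
position: [0.5177, 0.0111, 0.2288]
tool_rot: [3.042, 0.784, -0.001]
ft_force: [-0.4, 0.3, -4.6]
grip_width: 0.439
grip_force: 25.0
```

```bash
python3 -c "
from h import *
im=cams.get_image('side');cv2.imwrite('pics/m6.png',cv2.resize(im[70:310,160:360,::-1],None,fx=2.5,fy=2.5))"
```

```text
(no output)
```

View pics/m6.png

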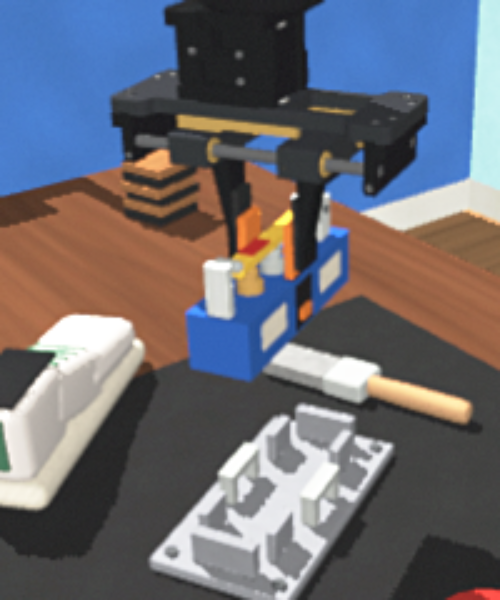

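The cassette hangs level and clear of the empty dock. The bar is shut, the dies are in place and the underside is at about 16.5 cm.

```bash
python3 -c "
from bench import workorder
print(workorder.close_job())"
```

```text
the job is handed in; nothing more can be done
None
```

I shut the keeper bar, pinched both catches and lifted the cassette level out of the dock with its dies inside. I handed the job in with it held still, its underside about 16.5 cm above the bench; the hand-in returned no verdict.

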